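# Hang the tea infuser in the cream camp mug

### The job

On the camp kitchen table, pick up the steel tea infuser by its green handle and hang it in the cream mug with dark dots: its bent lip goes over the mug's rim, so that the canister hangs inside, clear of the mug's bottom. Let go, and leave the cream mug, the red mug and the lidded jar standing where they are.

Things in the scene. Friction and masses are not known exactly. Their poses are not given: they have to be found in the camera images.
- infuser_center (a point): Steel tea infuser, upright, 110 mm tall; point on its axis 55 mm above its foot, z up. Canister 38 mm wide, 52 high. Green handle over it, 22 (x) by 12 (y) mm, 52 to 110 above foot: grip across the 12. Lip to -x, 18 wide: underside 62 above foot, then bent down; tip 39 above foot, 47 from axis. Slot for the rim: x = -19 to -36 mm at the top, widening outward to 25 mm. 0.12 kg. Hangs a bit tilted.
- mug_cream: Cream enamel mug with dark dots, loose on the table, open at the top: straight round wall 110 mm across outside, 4 mm thick, 100 mm high, floor 5 mm thick. Origin: centre of its underside, z up. Its loop handle is at +y, reaching 90 mm from the axis, between 20 and 85 mm up. Mass about 0.4 kg.
- mug_red: Plain red enamel mug of the same shape, size and mass, the wrong one. Origin: centre of its underside; handle at +y.
- jar: Closed glass jar with a steel lid, 72 mm across and 100 mm high, a bystander. Origin: centre of its underside.
Not all that is in view belongs to the job. What is shaped like the part that bears infuser_center but orange is not meant. Of the things that look like the mug_cream, take the one that is nearest to the robot's base at the start.

How it is judged:
At the end, for the whole second after the job is handed in: The infuser hangs at rest by its lip on the cream mug's rim, its centre 73 to 106 mm above the mug's underside (usual: 85 to 93) and within 45 mm of its axis, tilted under 24 degrees. Cream mug upright within 6 degrees, moved under 40 mm; red mug and jar moved under 30 mm (z of infuser_center in the frame of mug_cream between 0.073 and 0.106 m and horizontal distance between infuser_center and mug_cream below 0.045 m and angle between infuser_center's own z axis and vertical below 0.42 rad and angle between mug_cream's own z axis and vertical below 0.1 rad and distance of mug_cream from where it was at the start of the episode below 0.04 m and distance of each of mug_red, jar from where it was at the start of the episode below 0.03 m and linear speed of infuser below 0.03 m/s); the robot touches nothing.
It fails at once if a mug or the jar is tipped by more than 25 degrees (angle between any of mug_cream, mug_red, jar's own z axis and vertical above 0.44 rad).
It also fails if it takes over 32 s, if anything falls off the work surface, if the arm or the gripper's body presses on something with over 40 N, if the wrist force passes 120 N, or if a joint passes its speed limit or range.

### The arm

A 6-joint arm with a two-finger parallel gripper is mounted at the origin on the work surface. World frame = base frame: x ahead of the robot, y to its left, z up, the work surface at z = 0. Lengths are in m, angles in rad, forces in N, time in s.
With the tool pointing down it reaches from about 0.425 to 0.95 m from the base axis. Payload 3.5 kg.
Tool frame: the origin (TCP) lies midway between the tips of the shut fingers; the grasp point (between the pads) lies 19 mm behind it; z points along the fingers, y is the direction in which the jaws open and shut (so a half turn about z gives the same grasp; the last joint's range is limited). The gripper opens to 85 mm and grips with 20 to 120 N. Pads are 22 mm wide; open, the fingers measure 114 mm over their backs; the gripper's body (76 mm by 85 mm) begins 54 mm behind the grasp point. The pads swing forward as they close: fully open they stand 13 mm farther back than shut.
Start: joints at [1.052, 0.286, 1.577, -0, 1.279, -0.15], TCP at [0.243, 0.63, 0.231] pointing down, gripper open.
Joint ranges: [-2.77, 2.77], [-0.9, 2.22], [0.21, 2.48], [-1.53, 4.67], [0.24, 2.81], [-2.84, 2.84]. Speed limits (rad/s): [2.79, 2.79, 3.14, 3.14, 3.14, 3.14].

### API

Orientations are given as a unit quaternion [x, y, z, w].
In Python, from plant import * gives the robot as it stands.
- The arm moves only by the shell command python3 -m jog 'ROWS' [FORCE]. ROWS is a JSON object of lists of equal length, an entry for each row: "travel": the shift along the world's x, y, z in mm, a list of three; "dr": the turn, a rotation vector about the world's x, y, z in degrees, a list of three; "jaw": the closure in counts, from 0 (fully open) to 255 (shut). In form: {"travel": [[x, y, z], ...], "dr": [[wx, wy, wz], ...], "jaw": [jaw, ...]}. A call has 1 to 5 rows; each row shifts and turns the commanded pose from where the row before left it; what a row does not reach is not made up. A row lasts 1/12 s, in which the tool goes at most 41.7 mm and 7.16 degrees, less where a joint would pass 70% of its speed; a pose out of reach is approached as far as the arm can. A call is refused whole if a number of a shift passes 41.7 or a number of a turn 7.16, either way. A call with a gripper value outside its range is refused whole. The fingers move at their own pace and stop on an object; FORCE is the grip in N (left out, the last holds). Time passes only in rows, so rows that do not move let the fingers close. It gives the time, the measured TCP pose, the force and the opening at its end, in the units of the state.
- get_state(): the state, without advancing time (a new reading comes with each control period).
- read_camera(name): name is "scene" or "top" or "wrist"; returns the picture (400x640x3 uint8, red, green, blue); there is no depth.
- camera_info(name): a dict with "K" (3x3 intrinsics, pixels), "R" (3x3) and "t" (3): a world point X has camera coordinates R X + t; the wrist camera has in their place "mount" (4x4, takes a point from camera to tool coordinates, whose origin is the TCP and whose axes are the flange's). Camera axes: x right, y down, z forward; pixel columns grow to the right and rows downward; lengths in m; the calibration is good to about 2 mm. A picture is of the moment at which its call begins: read the wrist's pose just before it. camera_info takes no time and is no camera call.
- sign_off(): hands the job in, once; it reports no verdict.
The state is a dict: "time": time; "qpos": joint angles; "dq": joint speeds; "joint_efforts": joint torques, N m; "eef_pos": TCP position; "tcp_rot": TCP orientation; "contact_force": force on the tool from outside, world axes, zero at the start; "wrist_torque": the same for the moment, N m; "opening": opening from 0.0 (shut) to 1.0 (fully open).
Only numpy, scipy, OpenCV 4.12 (cv2) and the standard library are available. Lean on these libraries where they do the work, as an engineer would, in place of code of your own. Each camera call takes 0.05 s, during which the arm holds its last target. There are 200 camera calls.

## Working session

There is one attempt and no reset: what is moved stays moved. The work goes in short steps, Python scripts to look and compute and a shell command to move; the robot and the scene stay as the last step left them, time stands still between calls to the robot, and variables do not carry over. Pictures are saved under pics/ and viewed, about 8 in all and at most 12, crops included, and the job is handed in when it is done.

```bash
mkdir -p pics; ls; python3 - <<'E'
from plant import *
import cv2,numpy as np
s=get_state();print(s)
for n in("scene","top"):
    cv2.imwrite(f"pics/{n}0.png",read_camera(n)[:,:,::-1]);i=camera_info(n);print(n,{k:np.round(v,3).tolist() for k,v in i.items() if k in("K","R","t")})
print(camera_info("wrist"))
E
```

```text
pics
{'time': 0.0, 'qpos': array([ 1.05200481e+00,  2.87163877e-01,  1.57819376e+00,  2.93095671e-05,
        1.27857042e+00, -1.50060252e-01]), 'dq': array([-0.0006754 , -0.00082971, -0.0034018 ,  0.00095248, -0.00100365,
        0.00060218]), 'joint_efforts': array([ 2.85296874e-04, -4.05986845e+01, -2.92623353e+01, -8.60488785e-05,
        5.80874184e-03,  1.07029376e-05]), 'eef_pos': array([0.24296666, 0.62905274, 0.22993928]), 'tcp_rot': array([ 1.83326993e-01,  9.83051296e-01, -1.09840543e-03, -3.96522562e-04]), 'contact_force': array([ 0.87622241, -0.07863352,  0.1808913 ]), 'wrist_torque': array([ 0.01807791, -0.00830093, -0.04135679]), 'opening': 1.0037194130865306}
scene {'K': [[391.113, 0.0, 319.862], [0.0, 391.113, 193.613], [0.0, 0.0, 1.0]], 'R': [[-0.774, 0.633, -0.009], [0.5, 0.602, -0.623], [-0.389, -0.486, -0.782]], 't': [0.466, -0.237, 1.143]}
top {'K': [[474.74, 0.0, 325.034], [0.0, 474.74, 198.573], [0.0, 0.0, 1.0]], 'R': [[-0.017, -1.0, -0.007], [-0.989, 0.018, -0.145], [0.145, 0.005, -0.989]], 't': [-0.016, 0.611, 1.087]}
{'K': array([[285.82232606,   0.        , 317.57906456],
       [  0.        , 285.82232606, 198.14088009],
       [  0.        ,   0.        ,   1.        ]]), 'mount': array([[ 6.82173308e-04, -9.54513717e-01, -2.98166228e-01,
         7.74231623e-02],
       [ 9.99999702e-01,  7.58553400e-04, -1.40446893e-04,
        -9.81965606e-04],
       [ 3.60233492e-04, -2.98166044e-01,  9.54513950e-01,
        -1.42913665e-01],
       [ 0.00000000e+00,  0.00000000e+00,  0.00000000e+00,
         1.00000000e+00]])}
```

View pics/scene0.png

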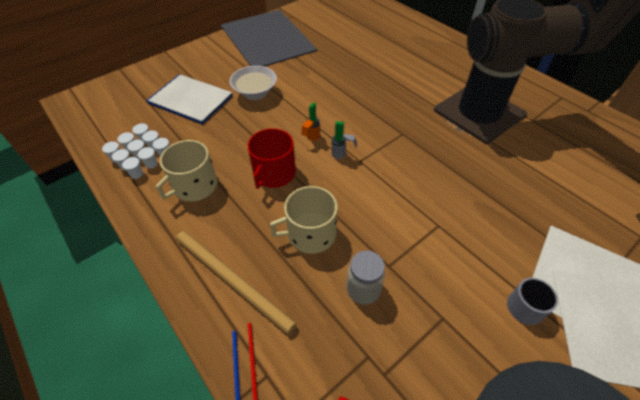

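View pics/top0.png

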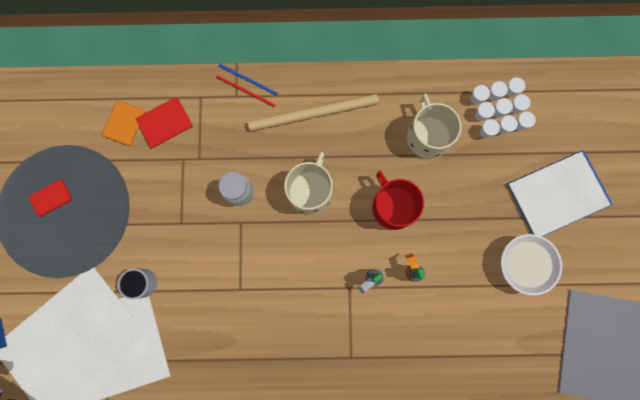

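The scene shows the steel infuser at scene (340,145) / top (373,278), with the orange lookalike at scene (312,125) / top (415,272). There are two cream mugs, at top (308,187), which is nearer the base, and (433,130). The red mug is at (398,203) and the jar at (235,188). I choose the steel infuser and the mug at (308,187).

```bash
cat > h.py <<'E'
import cv2,numpy as np
from plant import *
def ray(n,uv,z):
    i=camera_info(n);K,R,t=map(np.array,(i["K"],i["R"],i["t"]))
    o=-R.T@t;d=R.T@np.linalg.solve(K,[uv[0],uv[1],1]);return (o+d*(z-o[2])/d[2])[:2]
def wcam(s):
    from scipy.spatial.transform import Rotation as Ro
    i=camera_info("wrist");M=np.eye(4);M[:3,:3]=Ro.from_quat(s["tcp_rot"]).as_matrix();M[:3,3]=s["eef_pos"]
    return np.array(i["K"]),M@np.array(i["mount"])
def wray(s,uv,z):
    K,T=wcam(s);d=T[:3,:3]@np.linalg.solve(K,[uv[0],uv[1],1]);return (T[:3,3]+d*(z-T[2,3])/d[2])[:2]
E
python3 - <<'E'
from h import *
a=cv2.imread("pics/top0.png");b=cv2.imread("pics/scene0.png")
c1=cv2.resize(a[245:305,340:440],None,fx=6,fy=6,interpolation=cv2.INTER_CUBIC)
c2=cv2.resize(b[90:165,290:370],None,fx=5,fy=4.8,interpolation=cv2.INTER_CUBIC)
c3=cv2.resize(a[140:230,270:360],None,fx=4,fy=4,interpolation=cv2.INTER_CUBIC)
c1=cv2.resize(c1,(600,360));cv2.imwrite("pics/c1.png",np.vstack([np.hstack([cv2.resize(c2,(240,225)),c3[:225]]),c1]) if 0 else c1)
hsv=cv2.cvtColor(a,cv2.COLOR_BGR2HSV)
m=cv2.inRange(hsv,(45,100,40),(80,255,255));m[:100]=0
n,l,st,ce=cv2.connectedComponentsWithStats(m)
for k in range(1,n):
    if st[k,4]>15: print("green top",ce[k],st[k],ray("top",ce[k],.105))
hb=cv2.cvtColor(b,cv2.COLOR_BGR2HSV);m=cv2.inRange(hb,(45,100,40),(75,255,255));n,l,st,ce=cv2.connectedComponentsWithStats(m)
for k in range(1,n):
    if 15<st[k,4]<1000: print("green scene",ce[k],st[k],ray("scene",ce[k],.085))
for n,p in dict(mug=(308,185),far=(436,127),red=(398,203),jar=(233,186)).items(): print(n,ray("top",p,.1))
E
```

```text
green top [419.04819277 273.21686747] [414 269  11  10  83] [ 0.43229603 -0.23102612]
green top [376.54545455 277.22727273] [372 273  10  10  66] [ 0.42515786 -0.13729856]
green scene [312.27586207 111.73563218] [310 103   6  19  87] [ 0.43455457 -0.23421066]
green scene [338.81021898 131.18248175] [335 122   8  20 137] [ 0.43022992 -0.13369325]
green scene [  2.23809524 172.80952381] [  0 166   7  14  42] [ 1.11440453 -0.5226729 ]
green scene [ 45.58823529 266.52941176] [ 43 264   7   7  17] [ 1.10765092 -0.20664306]
green scene [134.1369863  298.56164384] [123 292  25  14  73] [ 1.00279777 -0.03670203]
green scene [ 13.41176471 296.29411765] [ 10 294   7   7  17] [ 1.17059567 -0.18075152]
green scene [115.20833333 299.04166667] [112 295   7   9  24] [ 1.0295619  -0.05760326]
green scene [155.05747126 307.50574713] [146 296  20  23  87] [0.98081202 0.00308965]
green scene [127.68421053 306.47368421] [124 304   8   6  19] [ 1.01766863 -0.02977123]
green scene [129.48275862 312.55172414] [123 309  13   9  29] [ 1.01962012 -0.01697331]
green scene [148.75 313.9 ] [145 309   7  10  20] 
[... 643 characters left out ...]
ne [110.11538462 344.        ] [106 341   9   7  26] [1.0663123  0.01472082]
green scene [174.91578947 353.42105263] [165 343  21  23  95] [0.98923187 0.09784362]
green scene [ 62.70588235 346.47058824] [ 60 344   7   7  17] [ 1.12918062 -0.03180995]
green scene [164.68965517 349.96551724] [160 345  11   9  29] [0.99983956 0.08196703]
green scene [126.36666667 388.63333333] [121 386  12   8  30] [1.07216623 0.09836298]
green scene [ 40.28571429 394.76190476] [ 38 391   6   9  21] [1.17925049 0.02163329]
green scene [ 50.825 396.025] [ 44 391  17   9  40] [1.16707273 0.03393467]
mug [0.63461672 0.01126273]
far [ 0.7653247  -0.28629764]
red [ 0.58965232 -0.19161705]
jar [0.63540798 0.18208262]
```

View pics/c1.png

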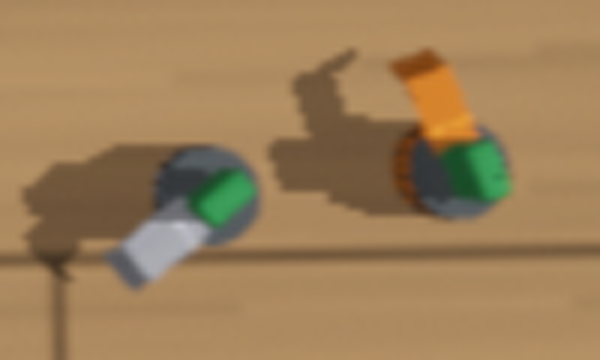

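The crop shows the steel infuser with its green handle at crop (223,197), which is top (377,278), and its lip running to lower left at (130,270), a world heading of about 128°. The orange one sits at (475,170). The handle lands within about 5 mm in both views, so I'm moving above it with the jaw axis at about 38°.

```bash

python3 -m jog '{"travel":[[24,-30,0],[24,-30,0],[24,-30,0],[24,-30,0],[24,-30,0]],"dr":[[0,0,-3],[0,0,-3],[0,0,-3],[0,0,-3],[0,0,-3]],"jaw":[60,60,60,60,60]}' 40
python3 -m jog '{"travel":[[24,-30,0],[24,-30,0],[24,-30,0],[24,-30,0],[24,-30,0]],"dr":[[0,0,-3],[0,0,-3],[0,0,-3],[0,0,-3],[0,0,-3]],"jaw":[60,60,60,60,60]}'
python3 -m jog '{"travel":[[10,-36,0],[0,-36,0],[0,-36,0],[0,-36,0],[0,-36,0]],"dr":[[0,0,0],[0,0,0],[0,0,0],[0,0,0],[0,0,0]],"jaw":[60,60,60,60,60]}'
python3 -m jog '{"travel":[[-10,-36,0],[-10,-36,0],[-10,-36,0],[-10,-36,0],[-10,-36,0]],"dr":[[0,0,0],[0,0,0],[0,0,0],[0,0,0],[0,0,0]],"jaw":[60,60,60,60,60]}'
python3 -m jog '{"travel":[[-10,-36,0],[-6,-36,0],[0,-34,0],[0,0,0],[0,0,0]],"dr":[[0,0,0],[0,0,0],[0,0,0],[0,0,0],[0,0,0]],"jaw":[60,60,60,60,60]}'
python3 - <<'E'
from h import *
from scipy.spatial.transform import Rotation as Ro
s=get_state();R=Ro.from_quat(s["tcp_rot"]).as_matrix();print(s["eef_pos"],s["qpos"],R.round(3))
im=read_camera("wrist");cv2.imwrite("pics/w1.png",im[:,:,::-1])
K,T=wcam(s)
for z in(.11,):
  p=np.linalg.inv(T)@[.427,-.1365,z,1];q=K@p[:3];print("expect",q[:2]/q[2])
m=cv2.inRange(cv2.cvtColor(im,cv2.COLOR_RGB2HSV),(45,100,40),(80,255,255))
n,l,st,ce=cv2.connectedComponentsWithStats(m)
for k in range(1,n):
    if st[k,4]>40: print(ce[k],st[k],wray(s,ce[k],.1))
E
```

```text
time: 0.52
eef_pos: [0.3637, 0.478, 0.2307]
tcp_rot: [0.311, 0.95, -0.0, -0.0]
contact_force: [0.8, -0.8, 0.7]
opening: 0.768
time: 0.93
eef_pos: [0.4838, 0.3279, 0.2309]
tcp_rot: [0.433, 0.902, -0.0, -0.0]
contact_force: [1.1, 0.9, -0.0]
opening: 0.765
time: 1.35
eef_pos: [0.4927, 0.1479, 0.2308]
tcp_rot: [0.431, 0.902, -0.0, -0.0]
contact_force: [0.3, -0.0, -0.9]
opening: 0.764
time: 1.77
eef_pos: [0.4422, -0.0317, 0.2309]
tcp_rot: [0.431, 0.902, -0.0, -0.0]
contact_force: [0.4, -0.4, 0.7]
opening: 0.763
time: 2.18
eef_pos: [0.4268, -0.1376, 0.231]
tcp_rot: [0.433, 0.901, 0.0, -0.0]
contact_force: [-0.6, 0.4, -0.6]
opening: 0.765
[ 0.42682747 -0.13761239  0.23097911] [-5.38991460e-01 -2.34533347e-01  2.10908130e+00  3.16867724e-04
  1.26798540e+00 -1.21364278e+00] [[-0.625  0.781 -0.001]
 [ 0.781  0.625  0.001]
 [ 0.001 -0.    -1.   ]]
expect [320.00997913 191.82284994]
[317.0994152  185.53216374] [311 171  13  30 342] [ 0.42255177 -0.13544073]
[269.70675453 253.47775947] [257 236  26  35 607] [ 0.42988052 -0.22564989]
```

View pics/w1.png

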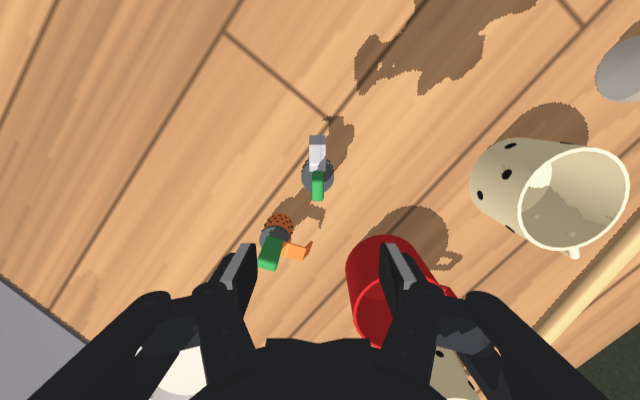

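The wrist view shows the steel infuser at (317,185), its lip pointing up the image along tool x, so the yaw matches. The orange one at (270,253) is clear of the fingers' path. Descend and grip.

```bash

python3 -m jog '{"travel":[[-2,2,-37],[0,0,-37],[0,0,-35],[0,0,-28],[0,0,-18]],"dr":[[0,0,0],[0,0,0],[0,0,0],[0,0,0],[0,0,0]],"jaw":[60,60,60,60,60]}'
python3 -m jog '{"travel":[[0,0,0],[0,0,0],[0,0,0],[0,0,0],[0,0,0]],"dr":[[0,0,0],[0,0,0],[0,0,0],[0,0,0],[0,0,0]],"jaw":[60,255,255,255,255]}' 50
python3 -m jog '{"travel":[[0,0,0],[0,0,0],[0,0,0],[0,0,0],[0,0,0]],"dr":[[0,0,0],[0,0,0],[0,0,0],[0,0,0],[0,0,0]],"jaw":[255,255,255,255,255]}'
python3 -m jog '{"travel":[[0,0,10],[0,0,30],[0,0,35],[0,0,35],[0,0,30]],"dr":[[0,0,0],[0,0,0],[0,0,0],[0,0,0],[0,0,0]],"jaw":[255,255,255,255,255]}'
python3 - <<'E'
from h import *
s=get_state();print(s["eef_pos"],s["opening"]*85,s["contact_force"])
im=read_camera("wrist");cv2.imwrite("pics/w2.png",im[:,:,::-1])
E
```

```text
time: 2.65
eef_pos: [0.4233, -0.1314, 0.0728]
tcp_rot: [0.43, 0.903, 0.0, -0.003]
contact_force: [-0.4, -0.7, 0.1]
opening: 0.765
time: 3.07
eef_pos: [0.4266, -0.1348, 0.0782]
tcp_rot: [0.431, 0.902, -0.0, 0.002]
contact_force: [0.8, -0.4, -0.2]
opening: 0.202
time: 3.48
eef_pos: [0.4263, -0.135, 0.0779]
tcp_rot: [0.432, 0.902, -0.0, 0.001]
contact_force: [-1.4, 0.5, 5.9]
opening: 0.132
time: 3.9
eef_pos: [0.4251, -0.1343, 0.2187]
tcp_rot: [0.432, 0.902, -0.0, 0.0]
contact_force: [1.0, 0.2, -1.5]
opening: 0.135
[ 0.42506568 -0.13425085  0.21865099] 11.497821260249726 [ 0.99533133  0.21298193 -1.4684389 ]
```

View pics/w2.png

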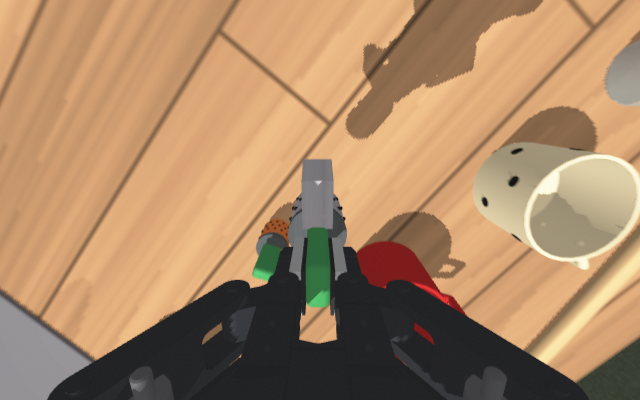

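The handle is held (11.5 mm opening), with the lip up the image: its tip at (318,160), bend at row 183. Now I'll work out the axis offset in the tool frame and refine the mug centre.

```bash
python3 - <<'E'
from h import *
s=get_state();K,T=wcam(s);e=s["eef_pos"];R=np.array([[-.625,.781],[.781,.625]])
f=e[2]-.078
for n,uv,z in(("tip x=47",(318,160),.039),("bend~37",(318,183),.064),("handle lip-side face low x=11",(318,228),.064),("handle top lipside?",(318,306),.110)):
    print(n,(R.T@(wray(s,uv,f+z)-e[:2])*1000).round(1))
# mug rim: 3D circle centre, by projecting candidate edge pixels to z=.1 and circle fit
from scipy.optimize import least_squares
for cam,c0 in(("top",(.6346,.0113)),("scene",(.6346,.0113))):
    im=cv2.imread(f"pics/{cam}0.png");i=camera_info(cam)
    m=cv2.inRange(cv2.cvtColor(im,cv2.COLOR_BGR2HSV),(18,25,60),(36,150,255))
    n,l,st,ce=cv2.connectedComponentsWithStats(m)
    P=i["K"]@(np.array(i["R"])@np.array([*c0,.1])+i["t"]);uv=P[:2]/P[2]
    for k in range(1,n):
        if st[k,4]>300: print(cam,uv.round(1),ce[k].round(1),st[k])
    cv2.imwrite(f"pics/m_{cam}.png",m)
a=cv2.imread("pics/top0.png")[140:225,270:350];b=cv2.imread("pics/scene0.png")[180:260,262:347]
cv2.imwrite("pics/mug.png",np.hstack([cv2.resize(a,None,fx=4.5,fy=4.5,interpolation=cv2.INTER_CUBIC),cv2.resize(cv2.resize(b,None,fx=4.5,fy=4.5,interpolation=cv2.INTER_CUBIC),(382,382))]))
E
```

```text
tip x=47 [45.1 -1.3]
bend~37 [36.6 -1.4]
handle lip-side face low x=11 [ 9.  -1.2]
handle top lipside? [-9.7 -1.4]
top [308. 185.] [433.3 128.9] [ 407   93   55   66 2415]
top [308. 185.] [312.8 112. ] [ 248   94  131   37 1360]
top [308. 185.] [309.  186.3] [ 284  152   49   63 2135]
top [308. 185.] [529.1 264.1] [ 507  242   45   45 1577]
scene [310.6 205.4] [253.   82.4] [235  71  37  24 618]
scene [310.6 205.4] [186.9 170.5] [ 156  139   62   63 2807]
scene [310.6 205.4] [308.9 218.8] [ 269  185   69   69 3193]
scene [310.6 205.4] [237.4 282.6] [ 178  232  116  102 1313]
scene [310.6 205.4] [363.  289.6] [346 266  37  39 555]
```

View pics/mug.png

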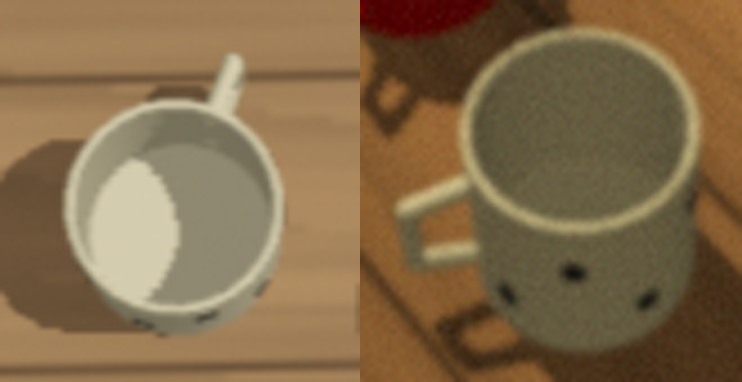

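The mug rim fits to about (.635,.012) at z=.10, the two views agreeing within about 4 mm. That puts the target infuser axis at (.619,.032) and the TCP at about (.618,.033). Carry it over and check.

```bash

python3 -m jog '{"travel":[[24,21,0],[24,21,0],[24,21,0],[24,21,0],[24,21,0]],"dr":[[0,0,0],[0,0,0],[0,0,0],[0,0,0],[0,0,0]],"jaw":[255,255,255,255,255]}'
python3 -m jog '{"travel":[[24,21,0],[24,21,0],[16,16,0],[9,6,0],[0,0,0]],"dr":[[0,0,0],[0,0,0],[0,0,0],[0,0,0],[0,0,0]],"jaw":[255,255,255,255,255]}'
python3 -m jog '{"travel":[[0,0,0],[0,0,0],[0,0,0]],"dr":[[0,0,0],[0,0,0],[0,0,0]],"jaw":[255,255,255]}'
python3 - <<'E'
from h import *
s=get_state();e=s["eef_pos"];K,T=wcam(s)
im=read_camera("wrist")[:,:,::-1].copy()
def pr(p):
    q=K@(np.linalg.inv(T)@[*p,1])[:3];return q[:2]/q[2]
for c,col in(((.635,.012),(0,0,255)),):
  pts=np.array([pr((c[0]+.055*np.cos(t),c[1]+.055*np.sin(t),.1)) for t in np.linspace(0,6.28,60)]);cv2.polylines(im,[pts.astype(int)],True,col,1)
w=cv2.resize(im[80:330,170:470],(600,500),interpolation=cv2.INTER_CUBIC);cv2.imwrite("pics/w3.png",w)
E
```

```text
time: 4.37
eef_pos: [0.5458, -0.0282, 0.2161]
tcp_rot: [0.432, 0.902, -0.0, -0.0]
contact_force: [-0.3, -0.7, -0.9]
opening: 0.13
time: 4.78
eef_pos: [0.619, 0.0358, 0.2157]
tcp_rot: [0.431, 0.903, -0.0, -0.0]
contact_force: [-0.8, 0.0, -1.2]
opening: 0.131
time: 5.03
eef_pos: [0.6175, 0.0336, 0.2163]
tcp_rot: [0.432, 0.902, -0.0, -0.0]
contact_force: [0.5, -0.7, -1.4]
opening: 0.132
```

View pics/w3.png

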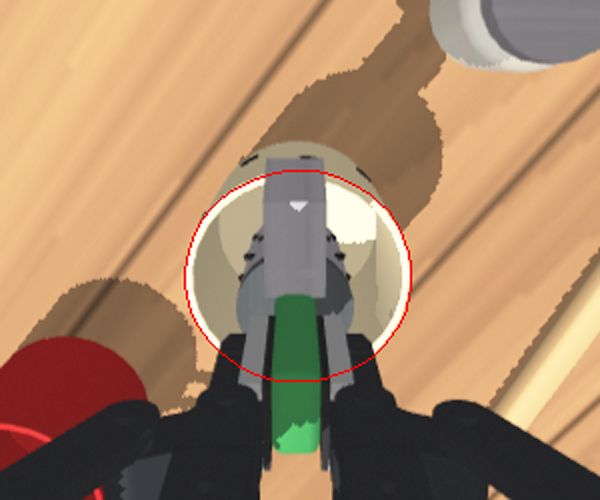

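The projected rim circle lies within about 2 px of the real rim, with the lip tip outside and the canister inside. Descend.

```bash

python3 -m jog '{"travel":[[0,0,-15],[0,0,-20],[0,0,-20],[0,0,-15],[0,0,-10]],"dr":[[0,0,0],[0,0,0],[0,0,0],[0,0,0],[0,0,0]],"jaw":[255,255,255,255,255]}'
python3 -m jog '{"travel":[[0,0,-6],[0,0,-4],[0,0,0],[0,0,0]],"dr":[[0,0,0],[0,0,0],[0,0,0],[0,0,0]],"jaw":[255,255,255,255]}'
python3 - <<'E'
from h import *
a=read_camera("scene")[:,:,::-1][165:265,250:370];b=read_camera("wrist")[:,:,::-1][100:340,200:440]
cv2.imwrite("pics/s4.png",np.hstack([cv2.resize(a,(480,400),interpolation=cv2.INTER_CUBIC),cv2.resize(b,(320,400))[:, :320]]))
E
```

```text
time: 5.5
eef_pos: [0.6168, 0.034, 0.1344]
tcp_rot: [0.432, 0.902, -0.001, -0.001]
contact_force: [-0.2, -0.9, -0.5]
opening: 0.133
time: 5.83
eef_pos: [0.6188, 0.0344, 0.1272]
tcp_rot: [0.432, 0.902, 0.0, 0.001]
contact_force: [-0.4, 0.1, -1.6]
opening: 0.131
```

View pics/s4.png

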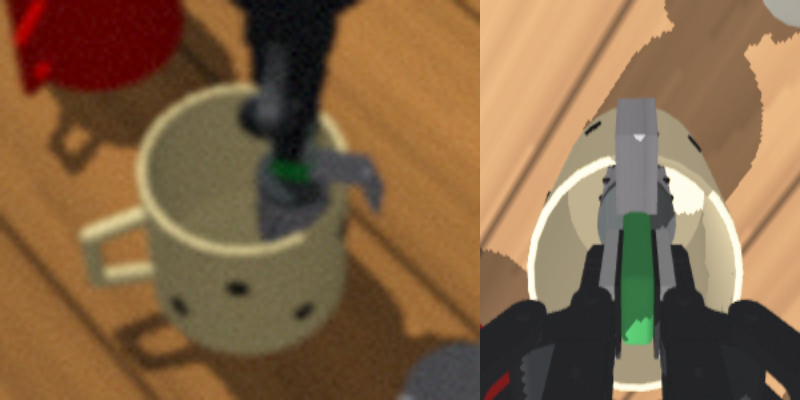

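The lip straddles the rim (scene crop: lip tip at (378,200) outside, canister inside). Lower gently until it touches.

```bash

python3 -m jog '{"travel":[[0,0,-3],[0,0,-3],[0,0,-2],[0,0,0],[0,0,0]],"dr":[[0,0,0],[0,0,0],[0,0,0],[0,0,0],[0,0,0]],"jaw":[255,255,255,255,255]}'
python3 -m jog '{"travel":[[0,0,-2],[0,0,0],[0,0,0],[0,0,0]],"dr":[[0,0,0],[0,0,0],[0,0,0],[0,0,0]],"jaw":[255,255,255,255]}'
python3 -m jog '{"travel":[[0,0,-1.5],[0,0,0],[0,0,0],[0,0,0]],"dr":[[0,0,0],[0,0,0],[0,0,0],[0,0,0]],"jaw":[255,255,255,255]}'
```

```text
time: 6.35
eef_pos: [0.6181, 0.0347, 0.1179]
tcp_rot: [0.432, 0.902, -0.0, -0.0]
contact_force: [0.1, 0.3, -1.7]
opening: 0.131
time: 6.68
eef_pos: [0.6183, 0.0346, 0.1163]
tcp_rot: [0.432, 0.902, 0.0, 0.0]
contact_force: [0.4, 0.2, -1.0]
opening: 0.133
time: 7.02
eef_pos: [0.6187, 0.0345, 0.1158]
tcp_rot: [0.432, 0.902, 0.0, 0.0]
contact_force: [-1.5, -1.5, 4.0]
opening: 0.129
```

Contact shows (+4 N at z=.116, as predicted). Release, wait, lift.

```bash

python3 -m jog '{"travel":[[0,0,0],[0,0,0],[0,0,0],[0,0,0],[0,0,0]],"dr":[[0,0,0],[0,0,0],[0,0,0],[0,0,0],[0,0,0]],"jaw":[200,180,150,120,90]}' 20
python3 -m jog '{"travel":[[0,0,0],[0,0,0],[0,0,0],[0,0,0],[0,0,0]],"dr":[[0,0,0],[0,0,0],[0,0,0],[0,0,0],[0,0,0]],"jaw":[70,70,70,70,70]}'
python3 -m jog '{"travel":[[0,0,8],[0,0,20],[0,0,35],[0,0,40],[0,0,30]],"dr":[[0,0,0],[0,0,0],[0,0,0],[0,0,0],[0,0,0]],"jaw":[70,70,70,70,70]}'
python3 -m jog '{"travel":[[-30,0,20],[-30,0,20],[-30,0,0],[0,0,0],[0,0,0]],"dr":[[0,0,0],[0,0,0],[0,0,0],[0,0,0],[0,0,0]],"jaw":[70,70,70,70,70]}'
python3 - <<'E'
from h import *
a=read_camera("scene")[:,:,::-1];b=read_camera("top")[:,:,::-1];cv2.imwrite("pics/top5.png",b)
cv2.imwrite("pics/s5.png",np.hstack([cv2.resize(a[165:265,250:370],(480,400),interpolation=cv2.INTER_CUBIC),cv2.resize(b[140:240,270:350],(320,400),interpolation=cv2.INTER_CUBIC)]))
E
```

```text
time: 7.43
eef_pos: [0.6182, 0.0346, 0.1144]
tcp_rot: [0.432, 0.902, -0.0, -0.0]
contact_force: [-0.2, 0.4, -0.3]
opening: 0.639
time: 7.85
eef_pos: [0.6183, 0.0346, 0.1148]
tcp_rot: [0.432, 0.902, -0.0, 0.0]
contact_force: [-0.4, -0.2, -0.1]
opening: 0.724
time: 8.27
eef_pos: [0.6189, 0.0346, 0.2517]
tcp_rot: [0.432, 0.902, 0.001, 0.001]
contact_force: [1.3, 0.8, 1.6]
opening: 0.723
time: 8.68
eef_pos: [0.5276, 0.0348, 0.2889]
tcp_rot: [0.432, 0.902, 0.0, 0.001]
contact_force: [-0.3, 0.7, -0.1]
opening: 0.723
```

View pics/s5.png

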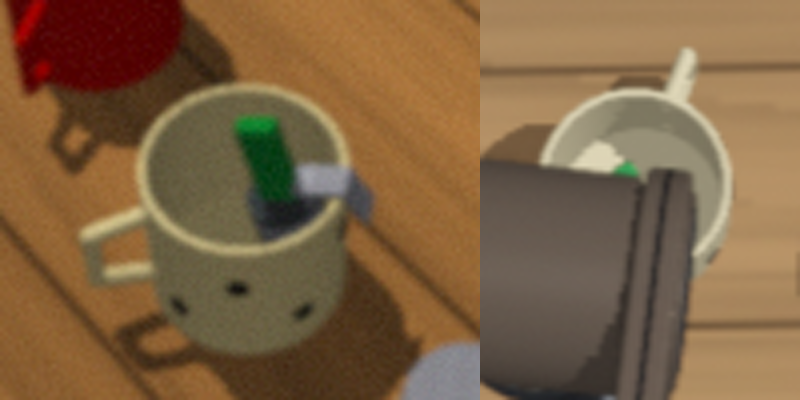

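It hangs by the lip, leaning a bit inward, the mug where it was. A quick numeric check of tilt, rest and moved objects.

```bash

python3 -m jog '{"travel":[[-30,0,0],[0,0,0],[0,0,0],[0,0,0],[0,0,0]],"dr":[[0,0,0],[0,0,0],[0,0,0],[0,0,0],[0,0,0]],"jaw":[70,70,70,70,70]}'
python3 - <<'E'
from h import *
a=read_camera("scene")[:,:,::-1];o=cv2.imread("pics/scene0.png")
def comp(im,lo,hi,box):
    x,y,X,Y=box;m=cv2.inRange(cv2.cvtColor(im,cv2.COLOR_BGR2HSV),lo,hi)[y:Y,x:X]
    p=cv2.findNonZero(m)[:,0]+[x,y];return p.mean(0).round(2),len(p),p
c,n,p=comp(a,(45,100,30),(75,255,255),(295,180,335,230));print("green",c,n,p.min(0),p.max(0))
top=p[p[:,1]<p[:,1].min()+3].mean(0)
for z in(.14,.145,.15): 
    q=ray("scene",top,z);print(z,q.round(4),"inward of mug axis dir (d):",((q-[.635,.012])@[-.625,.781]).round(4))
for nm,lo,hi,b in(("red",(0,150,40),(8,255,255),(240,120,300,195)),("cream",(18,25,60),(36,150,255),(265,215,345,260))):
    print(nm,comp(o,lo,hi,b)[:2],comp(a,lo,hi,b)[:2])
j=cv2.absdiff(np.ascontiguousarray(a),o)[250:305,345:388].max(2);print("jar diff mean",j.mean())
b=comp(read_camera("scene")[:,:,::-1],(45,100,30),(75,255,255),(295,180,335,230));print("rest",b[:2])
E
```

```text
time: 9.2
eef_pos: [0.4994, 0.0345, 0.2881]
tcp_rot: [0.432, 0.902, 0.0, 0.0]
contact_force: [0.5, -0.3, -0.1]
opening: 0.723
green [316.08 203.72] 226 [308 194] [322 215]
0.14 [0.6317 0.0192] inward of mug axis dir (d): 0.0077
0.145 [0.6341 0.0223] inward of mug axis dir (d): 0.0086
0.15 [0.6365 0.0255] inward of mug axis dir (d): 0.0096
red (array([271.66, 157.4 ]), 1987) (array([271.79, 157.66]), 1970)
cream (array([307.81, 231.25]), 1860) (array([307.  , 232.25]), 1744)
jar diff mean 7.295137420718816
rest (array([316.13, 203.62]), 226)
```

```bash
python3 - <<'E'
from h import *
d=np.array([-.625,.781])
f=lambda p:(250+p[0]/4,165+p[1]/4)
for b,t in(((262,200),(238,125)),((295,195),(277,120))):
  for zb,zt in((.092,.148),(.092,.146)):
    v=(ray("scene",f(t),zt)-ray("scene",f(b),zb));print((v@d*1000).round(1),(v@[.781,.625]*1000).round(1),"tilt deg",np.degrees(np.arctan2(np.linalg.norm(v),zt-zb)).round(1))
E
```

```text
-11.7 -2.9 tilt deg 12.1
-12.1 -4.4 tilt deg 13.4
-9.6 -3.3 tilt deg 10.3
-10.0 -4.8 tilt deg 11.6
```

Tilt is about 10–13° (limit 24), and the infuser is at rest and free. Handing in.

```bash
python3 -c "
from plant import *
print(sign_off())"
```

```text
the job is handed in; nothing more can be done
None
```

I gripped the steel infuser by its green handle, hung its lip over the rim of the cream mug nearest the base, let go and moved the arm clear. I signed off just after 9 s on the robot's clock.

**Last checks:**
- **Infuser:** The lip is over the rim and the canister is inside. Along its handle edges the tilt reads about 10–13°, against a limit of 24°. The handle moved less than 0.1 px between frames, so it is at rest. I did not measure its centre height directly. The touch came at the height at which the lip should meet the rim.
- **Mugs:** The red mug shifted by less than 0.3 px. The cream mug's colour patch moved about 1 px, or 2–3 mm at most, partly because the lip now covers some of it.
- **Jar:** I only compared pictures from before and after. The mean difference was 7 grey levels out of 255, which I put down to noise and shadow. I did not measure its position.

**What disagreed:** A rough estimate of the tilt from the handle's top alone gave about 20°. I trusted the edge-based figure, which also fits the slot, since that allows about 12–15° at most. The two camera views differed by about 4 mm on the mug's centre, within the slot's tolerance.

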